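# Stow the glue stick under the hinged tray of the desk tidy

## Robot

A 7-joint arm with a two-finger parallel gripper is mounted at the origin on a cart in front of the work surface, level with it; the furniture and walls round the work are solid. World frame = base frame: x ahead of the robot, y to its left, z up, the work surface at z = 0. Lengths are in m, angles in rad, forces in N, time in s.
With the tool pointing down it reaches from about 0.425 to 0.825 m from the base axis. Payload 3.6 kg.
Tool frame: the origin (TCP) lies on the centre line of the jaws, within the pads' length; the fingertips stand 19 mm ahead of it and the grasp point (between the pads) is the TCP; z points along the fingers, y is the direction in which the jaws open and shut (so a half turn about z gives the same grasp; the last joint's range is limited). The gripper opens to 93 mm and grips with 3 to 60 N. Pads are 15 mm wide; open, the fingers measure 128 mm over their backs; the gripper's body (75 mm by 188 mm) begins 65 mm behind the grasp point.
Start: joints at [-1.327, 0.615, -0.013, 1.423, 0.008, 1.103, -0.04], TCP at [0.173, 0.626, 0.238] pointing down, gripper open.
Joint ranges: [-3.12, 3.12], [-0.3, 2.06], [-1.34, 1.32], [0.26, 2.42], [-1.36, 4.5], [0.01, 1.98], [-2.84, 2.84]. Speed limits (rad/s): [2.79, 2.79, 3.14, 3.14, 3.14, 3.14, 3.14].

## Interface

Orientations are given as [roll, pitch, yaw] about the fixed x, y, z axes, in that order (R = Rz(yaw) Ry(pitch) Rx(roll)).
In Python, from rig import * gives the robot as it stands.
- The arm moves only by the shell command python3 -m pendant 'ROWS' [FORCE]. ROWS is JSON, a list of rows, each an object with "travel": the shift along the tool's x, y, z in mm, a list of three; "delta_rot": the turn, a rotation vector about the tool's x, y, z in rad, a list of three; "fingers": the gripper command: -1 is shut, 1 is fully open, values between are in proportion. In form: [{"travel": [x, y, z], "delta_rot": [rx, ry, rz], "fingers": fingers}, ...]. A call has 1 to 12 rows; each row is the pose to reach, as a shift and turn from the pose measured when the call began, along the tool's axes at that moment; what a row does not reach only later rows make up. A row lasts 1/12 s, in which the tool goes at most 41.7 mm and 7.16 degrees, less where a joint would pass 70% of its speed; a pose out of reach is approached as far as the arm can. A call with a gripper value outside its range is refused whole. The fingers move at their own pace and stop on an object; FORCE is the grip in N (left out, the last holds). Time passes only in rows, so rows that repeat a pose let the fingers close. It gives the time, the measured TCP pose, the force and the opening at its end, in the units of the state.
- state(): the state, without advancing time (a new reading comes with each control period).
- read_camera(name): name is "side" or "top" or "wrist"; returns the picture (420x560x3 uint8, red, green, blue); there is no depth.
- camera_params(name): a dict with "mtx" (3x3 intrinsics, pixels), "distortion" ([k1, k2, p1, p2, k3] as OpenCV has them; the pictures are not rectified), "xyz" and "attitude" of the camera in the world; the wrist camera has in their place "tool_from_camera" (4x4, takes a point from camera to tool coordinates, whose origin is the TCP and whose axes are the flange's). Camera axes: x right, y down, z forward; pixel columns grow to the right and rows downward; lengths in m; the calibration is good to about 2 mm. A picture is of the moment at which its call begins: read the wrist's pose just before it. camera_params takes no time and is no camera call.
- close_job(): hands the job in, once; it reports no verdict.
The state is a dict: "time": time; "qpos": joint angles; "joint_velocities": joint speeds; "joint_efforts": joint torques, N m; "tool_pos": TCP position; "eef_rot": TCP orientation; "ft_force": force on the tool from outside, world axes, zero at the start; "ft_torque": the same for the moment, N m; "gripper_width": finger opening in m.
Only numpy, scipy, OpenCV 4.12 (cv2) and the standard library are available. Lean on these libraries where they do the work, as an engineer would, in place of code of your own. Each camera call takes 0.05 s, during which the arm holds its last target. There are 200 camera calls.

## Task

The glue stick has been left standing on the worktop near the wooden desk tidy. Lift the hinged tray flap of the tidy and lay it right back so that it stays open, put the glue stick on its side into its two empty saddles in the lower tier, lowering it all the way in rather than dropping it (held as it stands it cannot go in lying, so it will need putting down on its side on the worktop and a fresh grasp from above), and close the flap over it. Leave the other things on the worktop and in the tidy as they are.

Things in the scene. Friction and masses are not known exactly. Their poses are not given: they have to be found in the camera images.
- glue_center (a point): Glue stick: a plain cylinder 26 mm in diameter, 90 mm long, 25 to 50 g, with a white cap at its top end. This point is its centre, 45 mm from either end; its z axis runs along the stick to the cap. At the start it stands upright on the worktop. Laid on its side its centre is 13 mm above the surface, and it hardly rolls.
- glue_stick: The same glue stick; origin at the centre of its foot (the end without the cap).
- glue_bay (a point): Where the centre of the lying glue stick belongs: between the saddles in the lower tier, right half, 62 mm in front of the hinge line, 21 mm above the worktop and 13 mm above the bay's floor. Axes as desk_tidy; the stick lies along y, either end first. Saddles: two pairs of cheeks 12 mm high, 30 mm apart in x, 14 mm long, centred 34 mm off in y; the 54 mm between is free for fingers.
- desk_tidy: Fixed wooden box, 112 mm deep (x), 200 mm wide (y), walls 46 mm high; origin at the centre of its underside; x to its back (hinge side), y to its left. Round glue_bay: end walls 50 mm off in y, tops 46 mm (right) and 38 mm (left) above the worktop; front wall 43 mm off in x, back wall 55 mm off.
- flap_hinge (a point): Middle of the flap's hinge line, on the top back edge of the tidy, 56 mm behind its centre and 46 mm above the worktop; axes as desk_tidy, the hinge runs along y.
- flap (a joint): Hinge angle of the flap, rad: 0 = shut, 1.57 = upright, 1.80 = laid right back on its stop. It stays open only past upright and sinks shut (damped) from anything less. The flap is a wooden board 112 x 200 mm, 0.14 kg, with a rim 14 mm high round its upper side (the shallow, empty upper tray).
- flap_tab (a point): Grasp point of the flap's pull tongue: a flat dark metal tongue, round-ended, 24 mm wide (y), 7 mm thick, standing out 40 mm from the middle of the flap's front edge in the flap's plane. The point is 26 mm out from that edge, 138 mm from the hinge line, 3.5 mm above the hinge axis when shut (46 mm free below). Laid back, the tongue points up and slightly backwards.
- tape_dispenser: Tape dispenser, 28 x 125 x 66 mm, long axis y, on the worktop; bystander. Origin at the centre of its underside.
- hole_punch: Two-hole punch, 99 x 120 x 62 mm, on the worktop; bystander. Origin at the centre of its underside. But for these bystanders the worktop right of the tidy is clear from its near edge, about 0.43 m ahead of the robot, to 0.65 m ahead, where a plate, a cup and a spoon stand.
- pen_pot: Round pen pot, 80 mm across, 98 mm high; bystander behind the work. Origin at the centre of its underside.
- eraser: Eraser already stowed in the left compartment of the lower tier, 22 x 46 x 13 mm; origin at the centre of its underside. Leave it there.
- binder_clip: Binder clip already stowed behind the eraser, 38 x 32 x 20 mm; origin at the centre of its underside. Leave it there.
- shelf_corner (a point): Near left lower corner of the dark wall shelf (50 mm thick) that hangs 0.41 m above the worktop behind the work: keep the wrist off it. From here the shelf reaches 1.09 m along this point's x axis (its front edge) and 0.22 m along its y axis.

How it is judged:
On the way, in this order (a step that is already met when the one before it is completed fails the run):
1. the flap is laid back past upright (over 1.62 rad) (value of joint flap above 1.62 rad), for 0.2 s.
2. the glue stick is brought down lying into its saddles while still held (centre within 12 mm of its place) (x of glue_center in the frame of glue_bay between -0.01 and 0.01 m and y of glue_center in the frame of glue_bay between -0.012 and 0.012 m and z of glue_center in the frame of glue_bay between -0.006 and 0.012 m and angle between the z axis of glue_center and the y axis of glue_bay, either way round below 0.3 rad and contact force between glue_stick and the fingers above 0.3 N), for 0.05 s.
3. the glue stick lies in its saddles and is let go, the flap still open (x of glue_center in the frame of glue_bay between -0.006 and 0.006 m and y of glue_center in the frame of glue_bay between -0.009 and 0.009 m and z of glue_center in the frame of glue_bay between -0.006 and 0.006 m and angle between the z axis of glue_center and the y axis of glue_bay, either way round below 0.1 rad and contact force between glue_stick and the fingers below 0.1 N and value of joint flap above 1 rad), for 0.2 s.
At the end, for the whole second after the job is handed in: The glue stick lies at rest in its saddles in the lower tier (centre within 6 mm across and in height and 9 mm along of glue_bay, axis within 0.1 rad of the saddles' line) and the flap is shut over it (under 0.03 rad) (x of glue_center in the frame of glue_bay between -0.006 and 0.006 m and y of glue_center in the frame of glue_bay between -0.009 and 0.009 m and z of glue_center in the frame of glue_bay between -0.006 and 0.006 m and angle between the z axis of glue_center and the y axis of glue_bay, either way round below 0.1 rad and value of joint flap below 0.03 rad and linear speed of glue_stick below 0.02 m/s); the robot touches nothing.
It fails at once if a bystander on the worktop is shifted by more than 20 mm (distance of any of tape_dispenser, hole_punch, pen_pot from where it was at the start of the episode above 0.02 m).
It fails at once if a thing already stowed in the tidy is shifted by more than 15 mm (distance of any of eraser, binder_clip from where it was at the start of the episode above 0.015 m).
It also fails if it takes over 72 s, if anything falls off the work surface, if the arm or the gripper's body presses on something with over 40 N, if the wrist force passes 120 N, or if a joint passes its speed limit or range.

## Working session

There is one attempt and no reset: what is moved stays moved. The work goes in short steps, Python scripts to look and compute and a shell command to move; the robot and the scene stay as the last step left them, time stands still between calls to the robot, and variables do not carry over. Pictures are saved under pics/ and viewed, about 8 in all and at most 12, crops included, and the job is handed in when it is done.

```bash
mkdir -p pics; ls; python3 - <<'E'
from rig import *
import cv2
s=state();print(s)
for n in ("side","top"):
    print(n,camera_params(n))
    cv2.imwrite(f"pics/{n}0.png",read_camera(n)[:,:,::-1])
print(camera_params("wrist"))
E
```

```text
pics
{'time': 0.0, 'qpos': array([-1.32749192,  0.6159062 , -0.0126113 ,  1.42485683,  0.00811826,
        1.10336743, -0.04039507]), 'joint_velocities': array([-1.64368060e-03,  6.26438235e-04, -7.75456065e-05, -2.91195276e-04,
       -5.26476581e-04, -8.84569119e-04,  1.98875204e-03]), 'joint_efforts': array([-5.74594742e-05, -4.58943272e+01,  2.09099175e-01, -1.65745908e+01,
       -6.10550959e-02,  2.03894841e-02,  2.34630834e-04]), 'tool_pos': array([0.17305875, 0.62579361, 0.2365035 ]), 'eef_rot': array([-3.13910596e+00,  5.33395498e-05,  2.87186357e+00]), 'ft_force': array([ 0.95781717,  0.36648603, -0.29291589]), 'ft_torque': array([-0.05787393, -0.01960087, -0.01870623]), 'gripper_width': 0.09321728868265612}
side {'mtx': array([[545.27500295,   0.        , 275.90922431],
       [  0.        , 545.27500295, 210.10769776],
       [  0.        ,   0.        ,   1.        ]]), 'distortion': array([-0.22040971,  0.        ,  0.        ,  0.        ,  0.        ]), 'xyz': array([-0.19283693, -0.31660937,  1.32205073]), 'attitude': array([-2.47391586e+00, -1.57998999e-03, -1.26232
[... 293 characters left out ...]
-0.08329065,  1.30600414]), 'attitude': array([-2.94882034, -0.01346664, -1.54384673])}
{'mtx': array([[310.21709026,   0.        , 281.34547826],
       [  0.        , 310.21709026, 208.45646187],
       [  0.        ,   0.        ,   1.        ]]), 'distortion': array([-0.02392578,  0.        ,  0.        ,  0.        ,  0.        ]), 'tool_from_camera': array([[-1.12281705e-03, -9.53824147e-01, -3.00363506e-01,
         8.44580087e-02],
       [ 9.99999333e-01, -1.15258626e-03, -7.80776878e-05,
        -1.50558608e-03],
       [-2.71722468e-04, -3.00363393e-01,  9.53824805e-01,
        -1.47533887e-01],
       [ 0.00000000e+00,  0.00000000e+00,  0.00000000e+00,
         1.00000000e+00]])}
```

View pics/side0.png

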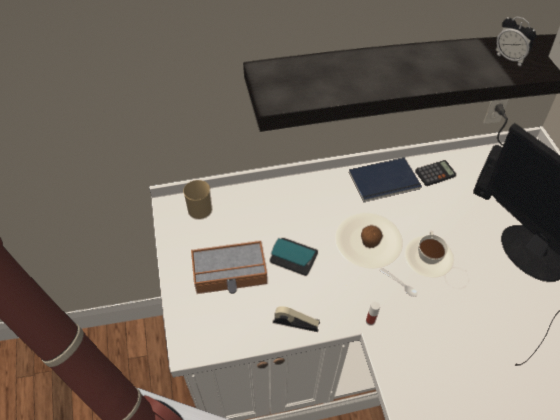

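View pics/top0.png

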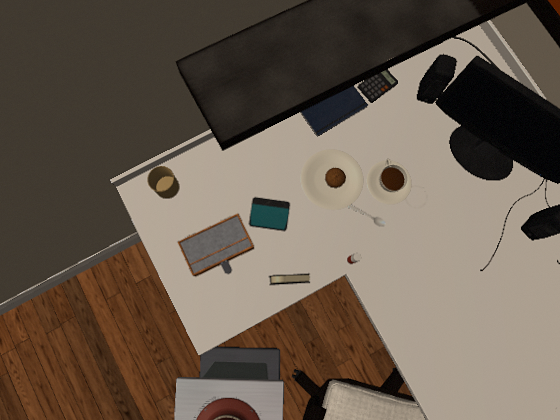

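The side view shows the tidy at (230,265), with its tab at (232,287), and the glue stick at (373,313). The top view shows the tidy at (216,245), its tab at (227,267), and the glue stick at (354,258). I'll enlarge crops of both views to pick exact pixels.

```bash
cat > h.py <<'E'
from rig import *
import numpy as np, cv2
from scipy.spatial.transform import Rotation as Ro
def cam(n,s=None):
    p=camera_params(n)
    if n=="wrist":
        s=s or state(); T=np.eye(4);T[:3,:3]=Ro.from_euler('xyz',s['eef_rot']).as_matrix();T[:3,3]=s['tool_pos']
        T=T@np.array(p['tool_from_camera']);return p,T[:3,:3],T[:3,3]
    return p,Ro.from_euler('xyz',p['attitude']).as_matrix(),np.array(p['xyz'])
def ray(n,px,s=None):
    p,R,o=cam(n,s);u=cv2.undistortPoints(np.array([[px]],float),p['mtx'],p['distortion'])[0,0]
    d=R@[u[0],u[1],1];return o,d/np.linalg.norm(d)
def onz(n,px,z,s=None):
    o,d=ray(n,px,s);return o+d*(z-o[2])/d[2]
def proj(n,P,s=None):
    p,R,o=cam(n,s);q=(np.atleast_2d(P)-o)@R
    return cv2.projectPoints(q[:,None],np.zeros(3),np.zeros(3),p['mtx'],p['distortion'])[0][:,0]
def tri(rs):
    A=sum(np.eye(3)-np.outer(d,d) for o,d in rs);b=sum((np.eye(3)-np.outer(d,d))@o for o,d in rs)
    X=np.linalg.solve(A,b);return X,[np.linalg.norm(np.cross(X-o,d)) for o,d in rs]
E
python3 - <<'E'
import cv2,numpy as np
t=cv2.imread('pics/top0.png');s=cv2.imread('pics/side0.png')
f=lambda i,x,y,w,h,k:cv2.resize(i[y:y+h,x:x+w],None,fx=k,fy=k,interpolation=cv2.INTER_CUBIC)
a=np.hstack([f(t,170,205,100,75,4),f(s,180,235,100,75,4)])
b=np.hstack([f(t,240,190,133,100,3)[:,:400],f(s,260,230,133,100,3)[:,:400]])
b=np.pad(b,((0,0),(0,800-b.shape[1]),(0,0)))
cv2.imwrite('pics/c0.png',np.vstack([a,b]))
E
```

```text
(no output)
```

View pics/c0.png

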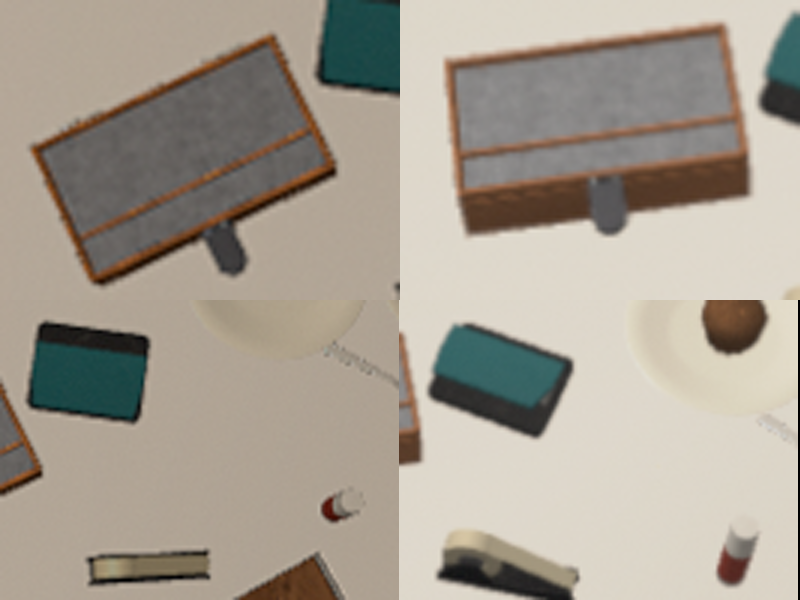

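The crops show the flap's four rim corners, the tab and the glue stick clearly. The next step is fitting the tidy's pose from them.

```bash
python3 - <<'E'
from h import *
from scipy.optimize import least_squares
t=[(178.5,242.3),(238,214.2),(253.5,247.5),(194.2,275.5)]
s=[(191.7,250),(260.5,241.5),(266.7,273),(195.5,283.7)]
for a,b in zip(t,s): print(tri([ray('top',a),ray('side',b)]))
loc=np.array([(56,100),(56,-100),(-56,-100),(-56,100)])/1e3
def pts(v):
    c,s_=np.cos(v[2]),np.sin(v[2]);xy=loc@np.array([[c,s_],[-s_,c]])+v[:2]
    return np.c_[xy,np.full(4,v[3])]
f=lambda v:np.r_[(proj('top',pts(v))-t).ravel(),(proj('side',pts(v))-s).ravel()]
r=least_squares(f,[.5,.05,0,.06]);print(r.x,np.abs(r.fun).max())
np.save('tidy.npy',r.x)
print('tabtip',tri([ray('top',(229,273.3)),ray('side',(232.5,293.5))]))
g=tri([ray('top',(356.7,257.7)),ray('side',(374.7,304.2))]);print('captop',g)
print(onz('top',(356.7,257.7),.09),onz('side',(374.7,304.2),.09),onz('side',(370.7,323),0))
x=r.x;c,s_=np.cos(x[2]),np.sin(x[2]);R=np.array([[c,-s_],[s_,c]])
for n,l in dict(tab=(.056-.138,0),hinge=(.056,0),bay=(.056-.062,-.05)).items(): print(n,R@l+x[:2])
for n,px in dict(punchTL=(253,198),tr=(289.5,203),br=(286,230),bl=(250,224)).items(): print(n,onz('top',px,.05))
for n,px in dict(tape1=(270,278),t2=(310,277)).items(): print(n,onz('top',px,.06))
print('shelf c',onz('top',(222,146),.41),onz('top',(350,96),.41),onz('top',(180,62),.46))
E
```

```text
(array([0.54498137, 0.16268507, 0.06575957]), [np.float64(0.0003207235712830481), np.float64(0.00032072357128310884)])
(array([ 0.63612102, -0.00925347,  0.0587574 ]), [np.float64(0.0003573590858034444), np.float64(0.00035735908580337045)])
(array([ 0.53607316, -0.05996386,  0.06913282]), [np.float64(0.0004429661589128579), np.float64(0.00044296615891280185)])
(array([0.44919806, 0.1114229 , 0.06258147]), [np.float64(0.0005591074167902559), np.float64(0.0005591074167902837)])
[0.54342504 0.05220988 0.47886214 0.05890535] 1.2921907486989141
tabtip (array([0.45976073, 0.01085347, 0.04727403]), [np.float64(0.00011249026429937385), np.float64(0.00011249026429932283)])
captop (array([ 0.51103345, -0.35728096,  0.10094051]), [np.float64(0.0006810492060173491), np.float64(0.0006810492060172984)])
[ 0.51189999 -0.35911333  0.09      ] [ 0.51768743 -0.35826834  0.09      ] [ 0.50985581 -0.36287626  0.        ]
tab [0.47064842 0.01442677]
hinge [0.59312615 0.07801298]
bay [0.5611384  0.00506927]
punchTL [ 0.6896993  -0.05273928  0.05      ]
tr [ 0.67742305 -0.16427803  0.05      ]
br [ 0.59387019 -0.15509975  0.05      ]
bl [ 0.60900638 -0.04635615  0.05      ]
tape1 [ 0.44881803 -0.11040554  0.06      ]
t2 [ 0.45480278 -0.22745154  0.06      ]
shelf c [0.71994861 0.01166165 0.41      ] [ 0.85245128 -0.27758781  0.41      ] [0.89666688 0.1099484  0.46      ]
```

```bash
cat >> h.py <<'E'
def rel(p,rpy):
    "travel (mm) and delta_rot from here to pose p, rpy"
    s=state();R=Ro.from_euler('xyz',s['eef_rot']);G=Ro.from_euler('xyz',rpy)
    print('travel',np.round(1e3*R.inv().apply(np.array(p)-s['tool_pos']),1),'rot',np.round((R.inv()*G).as_rotvec(),3))
E
python3 - <<'E'
from h import *
rel([.42,.35,.24],[np.pi,0,3.2]); rel([.4706,.0144,.15],[np.pi,0,3.62])
print(onz('top',(346,276),0),onz('top',(160,178),.098),onz('top',(349,204),0),onz('top',(312,200),0))
E
```

```text
travel [-311.5 -200.1   -2.9] rot [-0.002 -0.    -0.328]
travel [-449.7 -509.9   87.8] rot [-0.002 -0.001 -0.748]
[ 0.46387007 -0.3456692   0.        ] [0.73105358 0.22403467 0.098     ] [ 6.91599274e-01 -3.57054234e-01 -2.22044605e-16] [ 0.70097933 -0.23886319  0.        ]
```

```bash
python3 -m pendant '[{"travel":[-311,-200,-3],"delta_rot":[0,0,-0.33],"fingers":0},{"travel":[-311,-200,-3],"delta_rot":[0,0,-0.33],"fingers":0},{"travel":[-311,-200,-3],"delta_rot":[0,0,-0.33],"fingers":0},{"travel":[-311,-200,-3],"delta_rot":[0,0,-0.33],"fingers":0},{"travel":[-311,-200,-3],"delta_rot":[0,0,-0.33],"fingers":0},{"travel":[-311,-200,-3],"delta_rot":[0,0,-0.33],"fingers":0},{"travel":[-311,-200,-3],"delta_rot":[0,0,-0.33],"fingers":0},{"travel":[-311,-200,-3],"delta_rot":[0,0,-0.33],"fingers":0},{"travel":[-311,-200,-3],"delta_rot":[0,0,-0.33],"fingers":0},{"travel":[-311,-200,-3],"delta_rot":[0,0,-0.33],"fingers":0}]' 15
python3 -c "
from h import *
print(state()['qpos']);rel([.4706,.0144,.15],[np.pi,0,3.62])"
```

```text
time: 0.93
tool_pos: [0.4266, 0.341, 0.2398]
eef_rot: [-3.133, 0.003, -3.097]
ft_force: [0.6, 0.1, -0.5]
gripper_width: 0.0468
[-0.67399085  0.45257484 -0.06724464  1.72147806  0.04646425  0.97220534
  0.85497078]
travel [ -29.  -327.4   92.8] rot [-0.01   0.001 -0.433]
```

```bash
python3 -m pendant '[{"travel":[-29,-327,93],"delta_rot":[-0.01,0,-0.433],"fingers":0.1},{"travel":[-29,-327,93],"delta_rot":[-0.01,0,-0.433],"fingers":0.1},{"travel":[-29,-327,93],"delta_rot":[-0.01,0,-0.433],"fingers":0.1},{"travel":[-29,-327,93],"delta_rot":[-0.01,0,-0.433],"fingers":0.1},{"travel":[-29,-327,93],"delta_rot":[-0.01,0,-0.433],"fingers":0.1},{"travel":[-29,-327,93],"delta_rot":[-0.01,0,-0.433],"fingers":0.1},{"travel":[-29,-327,93],"delta_rot":[-0.01,0,-0.433],"fingers":0.1},{"travel":[-29,-327,93],"delta_rot":[-0.01,0,-0.433],"fingers":0.1},{"travel":[-29,-327,93],"delta_rot":[-0.01,0,-0.433],"fingers":0.1},{"travel":[-29,-327,93],"delta_rot":[-0.01,0,-0.433],"fingers":0.1},{"travel":[-29,-327,93],"delta_rot":[-0.01,0,-0.433],"fingers":0.1},{"travel":[-29,-327,93],"delta_rot":[-0.01,0,-0.433],"fingers":0.1}]'
python3 - <<'E'
from h import *
s=state();print(s['tool_pos'],s['eef_rot'],s['qpos'])
im=read_camera('wrist')[:,:,::-1].copy();cv2.imwrite('pics/w1.png',im)
x=np.load('tidy.npy');e=np.array([np.cos(x[2]),np.sin(x[2]),0]);f=np.array([-e[1],e[0],0]);c=np.r_[x[:2],0]
print('tab pred',proj('wrist',[c-.082*e+[0,0,.0495],c-.096*e+[0,0,.053],c-.056*e+[0,0,.053]],s))
print('front corners',proj('wrist',[c-.056*e+k*f+[0,0,.06] for k in(.1,-.1)],s))
rel([.4706,.0144,.0495],[np.pi,0,3.62])
E
```

```text
time: 1.93
tool_pos: [0.4706, 0.0165, 0.1499]
eef_rot: [3.14, 0.002, -2.662]
ft_force: [0.5, 1.0, 1.1]
gripper_width: 0.0509
[0.47057118 0.01653576 0.14990985] [ 3.14032971e+00  1.89259701e-03 -2.66166551e+00] [ 0.02695807  0.46895587 -0.1514534   2.03007607  0.10999671  0.64879491
  1.85468165]
tab pred [[280.00857977 215.43220907]
 [279.97058587 200.6444567 ]
 [280.03579075 245.40521256]]
front corners [[399.00469083 248.69991573]
 [160.98612467 248.76787273]]
travel [  1.5  -2.4 100.6] rot [0.001 0.002 0.003]
```

View pics/w1.png

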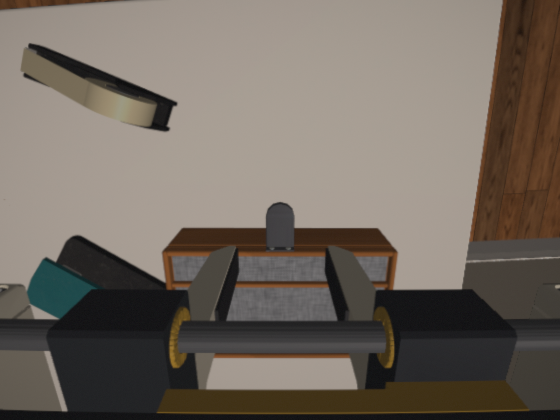

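The wrist view shows the tab at (280, 203–248), centred between the fingers and within a pixel or two of the prediction. I'll descend and grip it.

```bash
python3 -m pendant '[{"travel":[1,-2,50],"delta_rot":[0,0,0],"fingers":0.1},{"travel":[1,-2,85],"delta_rot":[0,0,0],"fingers":0.1},{"travel":[1,-2,100],"delta_rot":[0,0,0],"fingers":0.1},{"travel":[1,-2,100],"delta_rot":[0,0,0],"fingers":0.1},{"travel":[1,-2,100],"delta_rot":[0,0,0],"fingers":-1},{"travel":[1,-2,100],"delta_rot":[0,0,0],"fingers":-1},{"travel":[1,-2,100],"delta_rot":[0,0,0],"fingers":-1},{"travel":[1,-2,100],"delta_rot":[0,0,0],"fingers":-1},{"travel":[1,-2,100],"delta_rot":[0,0,0],"fingers":-1},{"travel":[1,-2,100],"delta_rot":[0,0,0],"fingers":-1}]' 10
python3 - <<'E'
from h import *
s=state();R=Ro.from_euler('xyz',s['eef_rot']);p=s['tool_pos']
e=np.array([np.cos(.479),np.sin(.479),0]);z=np.array([0,0,1]);r=.138;h=np.hypot(.138,.0035)
for th in (.15,.3,.45,.6,.75,.9,1.05,1.2,1.35,1.5,1.65,1.8):
    a=lambda t:r*(-np.cos(t)*e+np.sin(t)*z)+.0035*(np.sin(t)*e+np.cos(t)*z)
    print(th,np.round(1e3*R.inv().apply(a(th)-a(0))))
E
```

```text
time: 2.82
tool_pos: [0.4716, 0.0154, 0.0512]
eef_rot: [3.141, 0.005, -2.66]
ft_force: [-1.4, -0.4, 6.1]
gripper_width: 0.0237
0.15 [ -2.   0. -21.]
0.3 [ -7.   0. -41.]
0.45 [-16.  -0. -60.]
0.6 [-26.  -0. -77.]
0.75 [-40.  -0. -93.]
0.9 [ -55.   -0. -107.]
1.05 [ -73.   -0. -118.]
1.2 [ -92.   -0. -126.]
1.35 [-112.   -0. -131.]
1.5 [-132.   -0. -134.]
1.65 [-153.   -0. -133.]
1.8 [-173.   -0. -129.]
```

```bash
python3 -m pendant '[{"travel":[-2,0,-21],"delta_rot":[0,0,0],"fingers":-1},{"travel":[-7,0,-41],"delta_rot":[0,0,0],"fingers":-1},{"travel":[-16,0,-60],"delta_rot":[0,0,0],"fingers":-1},{"travel":[-26,0,-77],"delta_rot":[0,0,0],"fingers":-1},{"travel":[-40,0,-93],"delta_rot":[0,0,0],"fingers":-1},{"travel":[-55,0,-107],"delta_rot":[0,0,0],"fingers":-1},{"travel":[-55,0,-107],"delta_rot":[0,0,0],"fingers":-1}]'
```

```text
time: 3.4
tool_pos: [0.5229, 0.0419, 0.1615]
eef_rot: [-3.14, 0.011, -2.659]
ft_force: [-1.5, -0.7, 1.9]
gripper_width: 0.024
```

```bash
python3 -m pendant '[{"travel":[-15,0,-8],"delta_rot":[0,0,0],"fingers":-1},{"travel":[-34,0,-16],"delta_rot":[0,0,0],"fingers":-1},{"travel":[-54,0,-21],"delta_rot":[0,0,0],"fingers":-1},{"travel":[-74,0,-24],"delta_rot":[0,0,0],"fingers":-1},{"travel":[-95,0,-23],"delta_rot":[0,0,0],"fingers":-1},{"travel":[-110,0,-20],"delta_rot":[0,0,0],"fingers":-1},{"travel":[-110,0,-20],"delta_rot":[0,0,0],"fingers":-1},{"travel":[-110,0,-20],"delta_rot":[0,0,0],"fingers":-1}]'
python3 - <<'E'
from h import *
for n in ('side','wrist'): cv2.imwrite(f'pics/{n}2.png',read_camera(n)[:,:,::-1])
a=cv2.imread('pics/side2.png')[180:330,140:340];b=cv2.imread('pics/wrist2.png')
cv2.imwrite('pics/c2.png',np.hstack([cv2.resize(a,(400,300)),cv2.resize(b,(400,300))]))
E
```

```text
time: 4.07
tool_pos: [0.621, 0.0927, 0.1829]
eef_rot: [-3.139, 0.013, -2.659]
ft_force: [1.3, -0.3, 1.4]
gripper_width: 0.0242
```

View pics/c2.png

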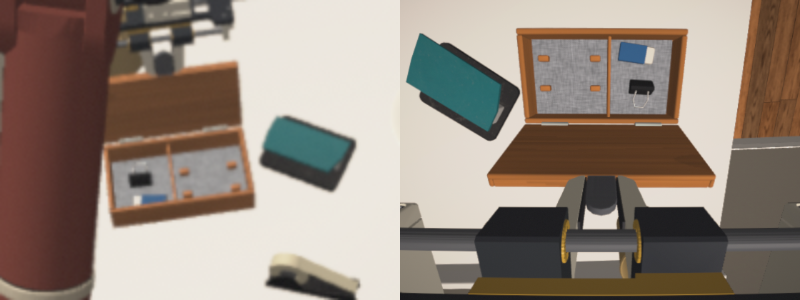

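The flap is laid fully back, and the wrist view shows the four saddle cheeks at roughly (200,81), (273,81), (203,123) and (273,123). I'll use these to check the bay position, then let go of the tab.

```bash
python3 - <<'E'
from h import *
s=state()
im=cv2.imread('pics/wrist2.png');hsv=cv2.cvtColor(im,cv2.COLOR_BGR2HSV)
m=((hsv[...,0]<20)&(hsv[...,1]>110)&(hsv[...,2]>80)).astype(np.uint8);m[:,:180]=0;m[:60]=0;m[150:]=0;m[:,288:]=0
n,l,st,c=cv2.connectedComponentsWithStats(m)
P=[]
for i in range(1,n):
    if 20<st[i,4]<400: print(st[i],c[i],onz('wrist',c[i],.018,s)); P.append(onz('wrist',c[i],.018,s))
if len(P)==4:print(np.mean(P,0))
print('pred px',proj('wrist',[[.5611,.0051,.018]],s))
E
python3 -m pendant '[{"travel":[0,0,0],"delta_rot":[0,0,0],"fingers":0},{"travel":[0,0,0],"delta_rot":[0,0,0],"fingers":0},{"travel":[0,0,0],"delta_rot":[0,0,0],"fingers":0},{"travel":[0,0,-15],"delta_rot":[0,0,0],"fingers":0},{"travel":[0,0,-40],"delta_rot":[0,0,0],"fingers":0},{"travel":[20,0,-60],"delta_rot":[0,0,0],"fingers":0},{"travel":[50,0,-60],"delta_rot":[0,0,0],"fingers":0},{"travel":[50,0,-60],"delta_rot":[0,0,0],"fingers":0}]' 10
python3 - <<'E'
from h import *
print(state()['qpos']);rel([.5115,-.358,.18],[np.pi,0,2.05])
E
```

```text
[193  77  16   9 123] [200.69918699  81.43089431] [ 0.55783625 -0.02687279  0.018     ]
[266  78  14   9 112] [272.66964286  81.58035714] [0.52692142 0.03311019 0.018     ]
[196 120  16   8 110] [203.52727273 123.14545455] [ 0.59152587 -0.00946933  0.018     ]
[266 120  14   8 105] [272.8        123.41904762] [0.56067006 0.05049969 0.018     ]
[0.5592384  0.01181694 0.018     ]
pred px [[230.1812141  101.15659685]]
time: 4.83
tool_pos: [0.5699, 0.0656, 0.2429]
eef_rot: [-3.139, 0.005, -2.662]
ft_force: [-0.7, -0.3, 0.1]
gripper_width: 0.0465
[-0.05223732  0.49092799 -0.15544141  1.64634029  0.08748762  1.00565843
  1.81395517]
travel [ 247.4 -348.8   62.5] rot [0.002 0.006 1.571]
```

The saddles come out at (0.559, 0.012). Allowing for a 6 mm end wall, the tidy fit gives (0.558, 0.011), so the two agree. Next is the glue stick.

```bash
python3 -m pendant '[{"travel":[124,-174,30],"delta_rot":[0,0,0.8],"fingers":0.2},{"travel":[124,-174,30],"delta_rot":[0,0,0.8],"fingers":0.2},{"travel":[124,-174,30],"delta_rot":[0,0,0.8],"fingers":0.2},{"travel":[124,-174,30],"delta_rot":[0,0,0.8],"fingers":0.2},{"travel":[247,-349,55],"delta_rot":[0,0,1.571],"fingers":0.2},{"travel":[247,-349,55],"delta_rot":[0,0,1.571],"fingers":0.2},{"travel":[247,-349,55],"delta_rot":[0,0,1.571],"fingers":0.2},{"travel":[247,-349,55],"delta_rot":[0,0,1.571],"fingers":0.2},{"travel":[247,-349,55],"delta_rot":[0,0,1.571],"fingers":0.2},{"travel":[247,-349,55],"delta_rot":[0,0,1.571],"fingers":0.2},{"travel":[247,-349,55],"delta_rot":[0,0,1.571],"fingers":0.2},{"travel":[247,-349,55],"delta_rot":[0,0,1.571],"fingers":0.2}]'
python3 -m pendant '[{"travel":[0,0,0],"delta_rot":[0,0,0],"fingers":0.2},{"travel":[0,0,0],"delta_rot":[0,0,0],"fingers":0.2}]'
python3 - <<'E'
from h import *
s=state();print(s['tool_pos'],s['eef_rot'],s['qpos'])
im=read_camera('wrist')[:,:,::-1].copy();cv2.imwrite('pics/w3.png',im)
print(proj('wrist',[[.5115,-.358,.09],[.5115,-.358,0]],s))
E
```

```text
time: 5.83
tool_pos: [0.5076, -0.3649, 0.1864]
eef_rot: [-3.141, 0.004, 2.107]
ft_force: [-1.4, -0.8, 1.0]
gripper_width: 0.0559
time: 6.0
tool_pos: [0.5064, -0.3655, 0.1855]
eef_rot: [-3.139, 0.002, 2.109]
ft_force: [-0.3, 0.0, 0.3]
gripper_width: 0.0559
[ 0.50639658 -0.36545973  0.18553256] [-3.13916848e+00  2.47358552e-03  2.10854478e+00] [ 0.42574352  0.63668711  0.27531823  1.57555189 -0.19535883  0.95527745
  1.30037871]
[[293.25657849 211.69637868]
 [290.37539109 186.16991707]]
```

View pics/w3.png

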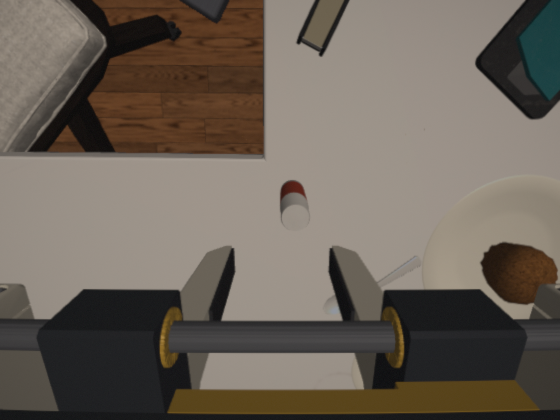

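The cap's top disc is centred at about (295,216), and the red end reaches row 181.

```bash
python3 - <<'E'
from h import *
g=onz('wrist',(295,216),.09);print(g,onz('wrist',(292,190),.0))
rel([g[0],g[1],.072],[np.pi,0,2.05])
E
```

```text
[ 0.515554   -0.35954649  0.09      ] [ 0.51623026 -0.35979564  0.        ]
travel [  0.2  10.  113.8] rot [-0.001  0.002  0.06 ]
```

```bash
python3 -m pendant '[{"travel":[0,10,30],"delta_rot":[0,0,0.06],"fingers":0.2},{"travel":[0,10,60],"delta_rot":[0,0,0.06],"fingers":0.2},{"travel":[0,10,90],"delta_rot":[0,0,0.06],"fingers":0.2},{"travel":[0,10,114],"delta_rot":[0,0,0.06],"fingers":0.2},{"travel":[0,10,114],"delta_rot":[0,0,0.06],"fingers":0.2},{"travel":[0,10,114],"delta_rot":[0,0,0.06],"fingers":-1},{"travel":[0,10,114],"delta_rot":[0,0,0.06],"fingers":-1},{"travel":[0,10,114],"delta_rot":[0,0,0.06],"fingers":-1},{"travel":[0,10,114],"delta_rot":[0,0,0.06],"fingers":-1},{"travel":[0,10,114],"delta_rot":[0,0,0.06],"fingers":-1}]' 10
python3 -m pendant '[{"travel":[0,0,-10],"delta_rot":[0,0,0],"fingers":-1},{"travel":[0,0,-20],"delta_rot":[0,0,0],"fingers":-1},{"travel":[0,0,-30],"delta_rot":[0,0,0],"fingers":-1},{"travel":[0,0,-30],"delta_rot":[0,0,0],"fingers":-1}]'
python3 - <<'E'
from h import *
print(state()['tool_pos'])
for t in(0,.6): rel([.56,-.29,.112],(Ro.from_euler('xyz',[np.pi,0,2.05])*Ro.from_rotvec([0,t,0])).as_euler('xyz'))
E
```

```text
time: 6.88
tool_pos: [0.5164, -0.3602, 0.0734]
eef_rot: [3.141, 0.005, 2.05]
ft_force: [0.0, 0.6, 1.5]
gripper_width: 0.027
time: 7.22
tool_pos: [0.5179, -0.3614, 0.1068]
eef_rot: [3.139, 0.01, 2.05]
ft_force: [-0.3, -0.2, -0.0]
gripper_width: 0.0257
[ 0.51785934 -0.36143796  0.10681207]
travel [43.9 70.4 -5.4] rot [0.003 0.01  0.   ]
travel [43.9 70.4 -5.4] rot [0.003 0.61  0.001]
```

```bash
python3 -m pendant '[{"travel":[22,35,-5],"delta_rot":[0,0.12,0],"fingers":-1},{"travel":[44,70,-5],"delta_rot":[0,0.24,0],"fingers":-1},{"travel":[44,70,-5],"delta_rot":[0,0.36,0],"fingers":-1},{"travel":[44,70,-5],"delta_rot":[0,0.48,0],"fingers":-1},{"travel":[44,70,-5],"delta_rot":[0,0.6,0],"fingers":-1},{"travel":[44,70,-5],"delta_rot":[0,0.7,0],"fingers":-1},{"travel":[44,70,-5],"delta_rot":[0,0.7,0],"fingers":-1},{"travel":[44,70,-5],"delta_rot":[0,0.7,0],"fingers":-1}]'
python3 - <<'E'
from h import *
s=state();print(s['qpos'],s['tool_pos'])
R0=[np.pi,0,2.05]
for t,z in((.7,.066),(.7,.024),(.45,.023)): rel(np.r_[s['tool_pos'][:2],z],(Ro.from_euler('xyz',R0)*Ro.from_rotvec([0,t,0])).as_euler('xyz'))
E
```

```text
time: 7.88
tool_pos: [0.5589, -0.2909, 0.1094]
eef_rot: [3.14, -0.69, 2.05]
ft_force: [0.7, 0.9, -0.1]
gripper_width: 0.0257
[ 0.54439409  1.04404993  0.11399838  1.0763324  -0.38661373  1.66656754
  1.20406194] [ 0.55888711 -0.29087934  0.10941941]
travel [-27.6  -0.1  33.5] rot [ 0.002  0.01  -0.   ]
travel [-54.4  -0.1  65.9] rot [ 0.002  0.01  -0.   ]
travel [-55.   -0.1  66.6] rot [ 0.002 -0.24  -0.   ]
```

```bash
python3 -m pendant '[{"travel":[-14,0,17],"delta_rot":[0,0,0],"fingers":-1},{"travel":[-27,0,33],"delta_rot":[0,0,0],"fingers":-1},{"travel":[-32,0,39],"delta_rot":[0,0,0],"fingers":-1},{"travel":[-37,0,45],"delta_rot":[0,0,0],"fingers":-1},{"travel":[-41,0,49],"delta_rot":[0,0,0],"fingers":-1},{"travel":[-45,0,54],"delta_rot":[0,0,0],"fingers":-1},{"travel":[-45,0,54],"delta_rot":[0,0,0],"fingers":-1}]' 4
python3 - <<'E'
from h import *
s=state();print(s['tool_pos'])
for n in ('side','wrist'): cv2.imwrite(f'pics/{n}4.png',read_camera(n)[:,:,::-1])
a=cv2.imread('pics/side4.png')[220:370,270:470];b=cv2.imread('pics/wrist4.png')
cv2.imwrite('pics/c4.png',np.hstack([cv2.resize(a,(400,300)),cv2.resize(b,(400,300))]))
E
```

```text
time: 8.47
tool_pos: [0.559, -0.2907, 0.0388]
eef_rot: [3.14, -0.69, 2.05]
ft_force: [-0.2, -1.2, 0.4]
gripper_width: 0.026
[ 0.55903522 -0.29067643  0.03877594]
```

View pics/c4.png

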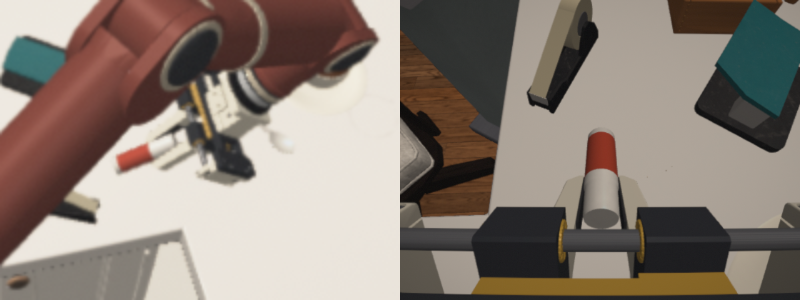

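The stick has pivoted well down toward flat, with its cap still between the fingers. I'll lower the rest of the way and release.

```bash
python3 -m pendant '[{"travel":[-3,0,4],"delta_rot":[0,0,0],"fingers":-1},{"travel":[-6,0,8],"delta_rot":[0,0,0],"fingers":-1},{"travel":[-9,0,11],"delta_rot":[0,0,0],"fingers":-1},{"travel":[-9,0,11],"delta_rot":[0,0,0],"fingers":-1},{"travel":[-9,0,11],"delta_rot":[0,0,0],"fingers":-0.2},{"travel":[-9,0,11],"delta_rot":[0,0,0],"fingers":0.2},{"travel":[-9,0,11],"delta_rot":[0,0,0],"fingers":0.2},{"travel":[-9,0,11],"delta_rot":[0,0,0],"fingers":0.2},{"travel":[0,0,-40],"delta_rot":[0,0,0],"fingers":0.2},{"travel":[0,0,-80],"delta_rot":[0,0,0],"fingers":0.2},{"travel":[0,0,-80],"delta_rot":[0,0,0],"fingers":0.2}]'
python3 - <<'E'
from h import *
rel([.55,-.27,.16],[np.pi,0,2.05])
E
```

```text
time: 9.48
tool_pos: [0.5845, -0.3404, 0.1063]
eef_rot: [3.136, -0.68, 2.051]
ft_force: [0.3, -1.2, -0.5]
gripper_width: 0.056
travel [94.7  1.9  7.5] rot [ 0.005 -0.68  -0.001]
```

```bash
python3 -m pendant '[{"travel":[30,2,0],"delta_rot":[0,-0.12,0],"fingers":0.2},{"travel":[60,2,0],"delta_rot":[0,-0.24,0],"fingers":0.2},{"travel":[95,2,7],"delta_rot":[0,-0.36,0],"fingers":0.2},{"travel":[95,2,7],"delta_rot":[0,-0.48,0],"fingers":0.2},{"travel":[95,2,7],"delta_rot":[0,-0.6,0],"fingers":0.2},{"travel":[95,2,7],"delta_rot":[0,-0.68,0],"fingers":0.2},{"travel":[95,2,7],"delta_rot":[0,-0.68,0],"fingers":0.2},{"travel":[95,2,7],"delta_rot":[0,-0.68,0],"fingers":0.2}]'
python3 - <<'E'
from h import *
s=state();print(s['tool_pos'],s['eef_rot'])
im=read_camera('wrist')[:,:,::-1].copy();cv2.imwrite('pics/w5.png',im)
np.save('w5.npy',np.r_[s['tool_pos'],s['eef_rot']])
E
```

```text
time: 10.15
tool_pos: [0.5504, -0.2687, 0.1613]
eef_rot: [3.136, -0.001, 2.05]
ft_force: [0.9, -0.5, -0.6]
gripper_width: 0.0561
[ 0.55035218 -0.26873168  0.16130317] [ 3.13647569e+00 -9.56203675e-04  2.04977530e+00]
```

View pics/w5.png

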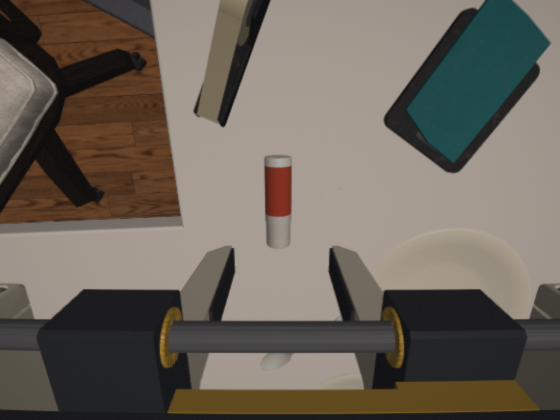

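The stick lies at columns 265–292, with its foot at (278,156) and cap end at (279,247), already along the tool's x axis.

```bash
python3 - <<'E'
from h import *
s=state()
a=onz('wrist',(278,156.5),.015,s);b=onz('wrist',(279,246.5),.008,s);l=onz('wrist',(265,200),.013,s);r=onz('wrist',(292.,200),.013,s)
print(a,b,np.linalg.norm(a-b),np.linalg.norm(l-r),np.arctan2(*(a-b)[1::-1]))
ed=[onz('wrist',((265+292)/2,200),.013,s),]
c=(a+b)/2;ax=(a-b)/np.linalg.norm(a-b)
c[:2]=(c+ed[0]-ax*np.dot(ed[0]-c,ax))[:2]/2 if 0 else c[:2]
yaw=np.arctan2(ax[1],ax[0]);print('yaw',yaw,c)
R=Ro.from_euler('xyz',[np.pi,0,yaw])*Ro.from_rotvec([-.27,0,0])
axis=R.as_matrix()[:,2]
C=np.r_[c[:2],.013]
for d in(.06,.018,.015,.013): print(d,(C-d*axis));rel(C-d*axis,R.as_euler('xyz'))
E
```

```text
[ 0.52774491 -0.23457931  0.015     ] [ 0.57220068 -0.31927066  0.008     ] 0.09590589638202345 0.02672429753366398 2.054176820935777
yaw 2.054176820935777 [ 0.54997279 -0.27692498  0.0115    ]
0.06 [ 0.53580249 -0.28436319  0.07082625]
travel [ -5.7 -19.8  90. ] rot [-0.265  0.001 -0.006]
0.018 [ 0.5457217  -0.27915645  0.03034788]
travel [ -5.6  -8.8 130.5] rot [-0.265  0.001 -0.006]
0.015 [ 0.54643022 -0.27878454  0.02745656]
travel [ -5.6  -8.  133.4] rot [-0.265  0.001 -0.006]
0.013 [ 0.54690256 -0.2785366   0.02552902]
travel [ -5.6  -7.5 135.3] rot [-0.265  0.001 -0.006]
```

```bash
python3 -m pendant '[{"travel":[-3,-20,30],"delta_rot":[-0.12,0,0],"fingers":-0.1},{"travel":[-3,-20,60],"delta_rot":[-0.24,0,0],"fingers":-0.1},{"travel":[-3,-20,90],"delta_rot":[-0.265,0,-0.005],"fingers":-0.1},{"travel":[-3,-14,110],"delta_rot":[-0.265,0,-0.005],"fingers":-0.1},{"travel":[-3,-9,129],"delta_rot":[-0.265,0,-0.005],"fingers":-0.1},{"travel":[-3,-9,129],"delta_rot":[-0.265,0,-0.005],"fingers":-0.1},{"travel":[-3,-9,129],"delta_rot":[-0.265,0,-0.005],"fingers":-0.1}]'
python3 -m pendant '[{"travel":[0,0,1],"delta_rot":[0,0,0],"fingers":-0.1},{"travel":[0,0,2],"delta_rot":[0,0,0],"fingers":-0.1},{"travel":[0,0,2],"delta_rot":[0,0,0],"fingers":-0.1}]'
python3 -m pendant '[{"travel":[0,0,1],"delta_rot":[0,0,0],"fingers":-0.1},{"travel":[0,0,2],"delta_rot":[0,0,0],"fingers":-0.1},{"travel":[0,0,2],"delta_rot":[0,0,0],"fingers":-0.1}]'
```

```text
time: 10.78
tool_pos: [0.5439, -0.2786, 0.0304]
eef_rot: [2.873, -0.002, 2.05]
ft_force: [0.7, -0.4, 0.0]
gripper_width: 0.0417
time: 11.03
tool_pos: [0.5449, -0.2792, 0.0294]
eef_rot: [2.872, -0.0, 2.05]
ft_force: [0.4, 0.6, 0.2]
gripper_width: 0.042
time: 11.28
tool_pos: [0.5457, -0.2789, 0.0279]
eef_rot: [2.872, 0.001, 2.05]
ft_force: [0.0, -0.2, 1.0]
gripper_width: 0.0415
```

```bash
for i in 1; do python3 -m pendant '[{"travel":[0,0,1],"delta_rot":[0,0,0],"fingers":-0.1},{"travel":[0,0,3],"delta_rot":[0,0,0],"fingers":-0.1},{"travel":[0,0,3],"delta_rot":[0,0,0],"fingers":-0.1}]'; done
python3 -m pendant '[{"travel":[0,0,1],"delta_rot":[0,0,0],"fingers":-0.1},{"travel":[0,0,2],"delta_rot":[0,0,0],"fingers":-0.1},{"travel":[0,0,2],"delta_rot":[0,0,0],"fingers":-0.1}]'
```

```text
time: 11.53
tool_pos: [0.5466, -0.2787, 0.0254]
eef_rot: [2.871, 0.001, 2.05]
ft_force: [-0.4, 0.7, 2.3]
gripper_width: 0.0419
time: 11.78
tool_pos: [0.5467, -0.2787, 0.0252]
eef_rot: [2.871, 0.001, 2.05]
ft_force: [-5.2, -0.4, 12.8]
gripper_width: 0.0418
```

```bash
python3 -m pendant '[{"travel":[0,0,-1],"delta_rot":[0,0,0],"fingers":-0.1},{"travel":[0,0,-1],"delta_rot":[0,0,0],"fingers":-1},{"travel":[0,0,-1],"delta_rot":[0,0,0],"fingers":-1},{"travel":[0,0,-1],"delta_rot":[0,0,0],"fingers":-1},{"travel":[0,0,-1],"delta_rot":[0,0,0],"fingers":-1},{"travel":[0,0,-1],"delta_rot":[0,0,0],"fingers":-1}]' 20
python3 -c "
from h import *
s=state();R=Ro.from_euler('xyz',s['eef_rot']);print(np.round(1e3*R.inv().apply([0,0,.12])))"
```

```text
time: 12.28
tool_pos: [0.5464, -0.2786, 0.0258]
eef_rot: [2.871, 0.0, 2.05]
ft_force: [-0.1, -0.8, -1.1]
gripper_width: 0.0257
[  -0.   32. -116.]
```

```bash
python3 -m pendant '[{"travel":[0,8,-29],"delta_rot":[0,0,0],"fingers":-1},{"travel":[0,16,-58],"delta_rot":[0,0,0],"fingers":-1},{"travel":[0,24,-87],"delta_rot":[0,0,0],"fingers":-1},{"travel":[0,32,-116],"delta_rot":[0,0,0],"fingers":-1},{"travel":[0,32,-116],"delta_rot":[0,0,0],"fingers":-1}]'
python3 - <<'E'
from h import *
x=np.load('tidy.npy');yaw=x[2]+np.pi/2
R=Ro.from_euler('xyz',[np.pi,0,yaw])*Ro.from_rotvec([-.27,0,0])
ax=R.as_matrix()[:,2];B=np.array([.5587,.0113,.021])
P=B-.0133*ax;print(P)
rel(P+[0,0,.11],R.as_euler('xyz'))
E
```

```text
time: 12.7
tool_pos: [0.5496, -0.2804, 0.1523]
eef_rot: [2.865, 0.011, 2.05]
ft_force: [-0.0, -0.5, 0.7]
gripper_width: 0.0258
[0.5555515  0.00966541 0.03381815]
travel [254.7 132.2  43.5] rot [0.006 0.01  0.003]
```

```bash
python3 -m pendant '[{"travel":[32,16,0],"delta_rot":[0,0,0],"fingers":-1},{"travel":[64,33,5],"delta_rot":[0.003,0.005,0],"fingers":-1},{"travel":[96,50,10],"delta_rot":[0.006,0.01,0.003],"fingers":-1},{"travel":[128,66,18],"delta_rot":[0.006,0.01,0.003],"fingers":-1},{"travel":[160,83,25],"delta_rot":[0.006,0.01,0.003],"fingers":-1},{"travel":[192,100,32],"delta_rot":[0.006,0.01,0.003],"fingers":-1},{"travel":[224,116,38],"delta_rot":[0.006,0.01,0.003],"fingers":-1},{"travel":[255,132,43],"delta_rot":[0.006,0.01,0.003],"fingers":-1},{"travel":[255,132,43],"delta_rot":[0.006,0.01,0.003],"fingers":-1},{"travel":[255,132,43],"delta_rot":[0.006,0.01,0.003],"fingers":-1},{"travel":[255,132,43],"delta_rot":[0.006,0.01,0.003],"fingers":-1}]'
python3 - <<'E'
from h import *
s=state();print(s['tool_pos'],s['eef_rot'])
im=read_camera('wrist')[:,:,::-1].copy();cv2.imwrite('pics/w6.png',im)
E
```

```text
time: 13.62
tool_pos: [0.5548, 0.0094, 0.1437]
eef_rot: [2.872, 0.0, 2.05]
ft_force: [-0.2, -0.1, 0.5]
gripper_width: 0.0252
[0.55481996 0.00939598 0.14368836] [2.87219974e+00 4.61235849e-04 2.05021834e+00]
```

View pics/w6.png

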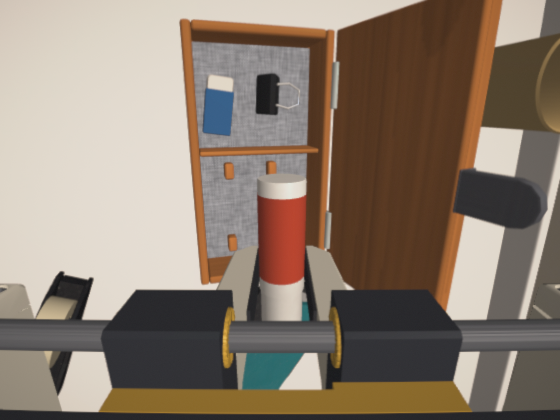

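The held stick runs straight up the image with its end-face edges at about rows 176 and 194. Cheeks show at (229,171), (271,168) and (233,243). I'll work out the stick's in-hand offset and the bay position from these.

```bash
python3 - <<'E'
from h import *
s=state();R=Ro.from_euler('xyz',s['eef_rot']).as_matrix();p=s['tool_pos']
# end face in tool frame
c=camera_params('wrist');T=np.array(c['tool_from_camera'])
for px,z in(((282,176),.0263),((282,194),.0003),((282,186),.0133)):
    u=cv2.undistortPoints(np.array([[px]],float),c['mtx'],c['distortion'])[0,0];d=T[:3,:3]@[u[0],u[1],1];o=T[:3,3]
    print('end tool xyz',1e3*(o+d*(z-o[2])/d[2]))
im=cv2.imread('pics/w6.png');hsv=cv2.cvtColor(im,cv2.COLOR_BGR2HSV)
m=((hsv[...,0]<20)&(hsv[...,1]>120)&(hsv[...,2]>70)).astype(np.uint8)
n,l,st,ce=cv2.connectedComponentsWithStats(m[155:260,205:300].copy())
e=np.array([np.cos(.479),np.sin(.479),0]);f=np.array([-e[1],e[0],0]);B=np.array([.5587,.0113,.018])
for i in range(1,n):
    if 30<st[i,4]<600:
        q=ce[i]+[205,155];w=onz('wrist',q,.016);print(st[i],q,w,'rel bay mm',1e3*np.dot(w-B,e),1e3*np.dot(w-B,f))
E
```

```text
end tool xyz [47.73694596 -0.7926304  26.3       ]
end tool xyz [43.99889787 -0.87425584  0.3       ]
end tool xyz [44.96961752 -0.83370643 13.3       ]
[ 62   6   9  13 111] [270.88288288 167.20720721] [0.56077746 0.05022226 0.016     ] rel bay mm 19.782612670816565 33.58431868551892
[ 19   8  10  16 141] [228.71631206 170.41134752] [0.52764904 0.0319757  0.016     ] rel bay mm -18.027105899330863 32.659920805523804
[ 0 80 27 25 96] [214.9375     254.70833333] [ 0.54879234 -0.04562397  0.016     ] rel bay mm -35.02841445511351 -45.95116927347166
[ 23  80   9  16 127] [232.1023622  242.37795276] [ 0.55860424 -0.0286362   0.016     ] rel bay mm -18.491254248812833 -35.3974954022627
```

The stick is centred in the grip, with its end at +45 mm, and the bay is within about 1.5 mm of my estimate. I'll lower it.

```bash
python3 -c "
from h import *
for z in(.06,.045,.036): rel([.5571,.0094,z],state()['eef_rot'])"
```

```text
travel [  0.2 -20.   81.5] rot [0. 0. 0.]
travel [  0.2 -24.   95.9] rot [0. 0. 0.]
travel [  0.2 -26.4 104.6] rot [0. 0. 0.]
```

```bash
python3 -m pendant '[{"travel":[0,-5,20],"delta_rot":[0,0,0],"fingers":-1},{"travel":[0,-10,41],"delta_rot":[0,0,0],"fingers":-1},{"travel":[0,-15,61],"delta_rot":[0,0,0],"fingers":-1},{"travel":[0,-20,81],"delta_rot":[0,0,0],"fingers":-1},{"travel":[0,-20,81],"delta_rot":[0,0,0],"fingers":-1}]'
python3 -m pendant '[{"travel":[0,-1,4],"delta_rot":[0,0,0],"fingers":-1},{"travel":[0,-2,9],"delta_rot":[0,0,0],"fingers":-1},{"travel":[0,-4,14],"delta_rot":[0,0,0],"fingers":-1},{"travel":[0,-4,14],"delta_rot":[0,0,0],"fingers":-1}]'
python3 -c "
from h import *
for z in(.04,.036,.034): rel([.5571,.0094,z],[*state()['eef_rot'][:2],2.05])"
```

```text
time: 14.08
tool_pos: [0.5548, 0.0065, 0.0568]
eef_rot: [2.878, -0.002, 2.043]
ft_force: [-0.9, -1.4, -0.4]
gripper_width: 0.0253
time: 14.42
tool_pos: [0.5544, 0.0059, 0.0421]
eef_rot: [2.879, -0.002, 2.043]
ft_force: [-0.2, -0.5, 0.2]
gripper_width: 0.0254
travel [1.9 3.3 3.1] rot [ 0.     0.002 -0.007]
travel [1.9 2.3 6.9] rot [ 0.     0.002 -0.007]
travel [1.9 1.8 8.9] rot [ 0.     0.002 -0.007]
```

```bash
python3 -m pendant '[{"travel":[2,3,0],"delta_rot":[0,0,-0.007],"fingers":-1},{"travel":[2,4,0],"delta_rot":[0,0,-0.007],"fingers":-1},{"travel":[2,4,0],"delta_rot":[0,0,-0.007],"fingers":-1}]'
python3 -c "
from h import *
for z in(.036,.034): rel([.5571,.0094,z],[*state()['eef_rot'][:2],2.05])"
```

```text
time: 14.67
tool_pos: [0.5577, 0.0101, 0.0439]
eef_rot: [2.877, 0.0, 2.051]
ft_force: [0.6, -0.5, -1.1]
gripper_width: 0.0255
travel [-0.3 -2.9  7.4] rot [ 0.    -0.     0.001]
travel [-0.3 -3.4  9.3] rot [ 0.    -0.     0.001]
```

```bash
python3 -m pendant '[{"travel":[0,-1,3],"delta_rot":[0,0,0],"fingers":-1},{"travel":[0,-2,6],"delta_rot":[0,0,0],"fingers":-1},{"travel":[0,-2,7],"delta_rot":[0,0,0],"fingers":-1},{"travel":[0,-2,7],"delta_rot":[0,0,0],"fingers":-1}]'
python3 -c "
from h import *
for z in(.0345,.0335): rel([.5571,.0094,z],[*state()['eef_rot'][:2],2.05])"
```

```text
time: 15.0
tool_pos: [0.5573, 0.01, 0.0362]
eef_rot: [2.878, -0.0, 2.051]
ft_force: [0.4, -0.1, 0.3]
gripper_width: 0.0255
travel [-0.5 -0.9  1.5] rot [-0. -0.  0.]
travel [-0.5 -1.2  2.5] rot [-0. -0.  0.]
```

```bash
python3 -m pendant '[{"travel":[0,-0.5,1],"delta_rot":[0,0,0],"fingers":-1},{"travel":[0,-1,2],"delta_rot":[0,0,0],"fingers":-1},{"travel":[0,-1,2.5],"delta_rot":[0,0,0],"fingers":-1},{"travel":[0,-1,2.5],"delta_rot":[0,0,0],"fingers":-1}]'
python3 -m pendant '[{"travel":[0,0,0.5],"delta_rot":[0,0,0],"fingers":-1},{"travel":[0,0,1],"delta_rot":[0,0,0],"fingers":-1},{"travel":[0,0,1],"delta_rot":[0,0,0],"fingers":-1}]'
```

```text
time: 15.33
tool_pos: [0.5569, 0.0097, 0.0337]
eef_rot: [2.878, -0.0, 2.05]
ft_force: [-0.9, 0.0, 2.4]
gripper_width: 0.0255
time: 15.58
tool_pos: [0.5569, 0.0097, 0.0336]
eef_rot: [2.877, -0.0, 2.05]
ft_force: [-3.2, -0.9, 9.2]
gripper_width: 0.0255
```

```bash
python3 -m pendant '[{"travel":[0,0,-0.8],"delta_rot":[0,0,0],"fingers":-0.6},{"travel":[0,0,-1.5],"delta_rot":[0,0,0],"fingers":-0.15},{"travel":[0,0,-2],"delta_rot":[0,0,0],"fingers":-0.15},{"travel":[0,0,-2],"delta_rot":[0,0,0],"fingers":-0.15},{"travel":[0,0,-2],"delta_rot":[0,0,0],"fingers":-0.15}]'
python3 -m pendant '[{"travel":[0,0,-6],"delta_rot":[0,0,0],"fingers":-0.15},{"travel":[0,0,-15],"delta_rot":[0,0,0],"fingers":-0.15},{"travel":[0,0,-40],"delta_rot":[0,0,0],"fingers":-0.15},{"travel":[0,0,-75],"delta_rot":[0,0,0],"fingers":-0.15},{"travel":[0,0,-110],"delta_rot":[0,0,0],"fingers":-0.15},{"travel":[0,0,-130],"delta_rot":[0,0,0],"fingers":-0.15},{"travel":[0,0,-130],"delta_rot":[0,0,0],"fingers":-0.15},{"travel":[0,0,-130],"delta_rot":[0,0,0],"fingers":-0.15}]'
python3 - <<'E'
from h import *
s=state();print(s['tool_pos'],s['eef_rot'],proj('wrist',[[.56,.011,.021]]))
im=read_camera('wrist')[:,:,::-1].copy();cv2.imwrite('pics/w7.png',im)
E
```

```text
time: 16.0
tool_pos: [0.5581, 0.0103, 0.0361]
eef_rot: [2.874, 0.001, 2.051]
ft_force: [2.3, 2.1, 2.1]
gripper_width: 0.0391
time: 16.67
tool_pos: [0.5272, -0.0058, 0.1628]
eef_rot: [2.873, 0.002, 2.05]
ft_force: [-0.8, -0.2, 0.1]
gripper_width: 0.0398
[ 0.52721009 -0.00582813  0.16279732] [2.87289906e+00 1.75778250e-03 2.05047012e+00] [[280.30256813 199.25264785]]
```

View pics/w7.png

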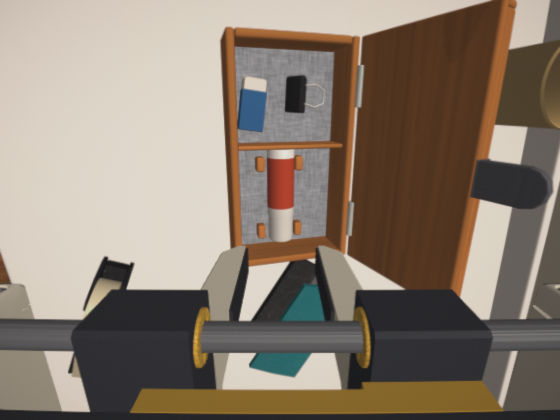

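The stick lies between all four cheeks, covering columns 267–294 and rows 152–241. I'll check that numerically, then go back to the known tab grasp pose.

```bash
python3 - <<'E'
from h import *
e=np.array([np.cos(.479),np.sin(.479),0]);f=np.array([-e[1],e[0],0]);B=np.array([.56,.0108,.021])
for px,z in(((280.5,241),.028),((280.5,152),.03),((280.5,208),.034),((266.5,190),.021),((294.5,190),.021)):
    w=onz('wrist',px,z);print(px,1e3*np.dot(w-B,e),1e3*np.dot(w-B,f))
rel([.600,.081,.265],[np.pi,0,-2.662])
rel([.621,.0927,.235],[np.pi,0,-2.662])
E
```

```text
(280.5, 241) -2.526096690546267 -39.950535764338476
(280.5, 152) -3.010732452965796 48.48577921321053
(280.5, 208) -4.130742198121317 -3.466484443369389
(266.5, 190) -14.517241207873493 11.573810532689244
(294.5, 190) 13.69289863073662 9.710218125686694
travel [ 42.9 128.5 -72.2] rot [ 0.209  0.209 -1.56 ]
travel [ 43.5 143.7 -36.9] rot [ 0.209  0.209 -1.56 ]
```

```bash
python3 -m pendant '[{"travel":[0,10,-38],"delta_rot":[0,0,0],"fingers":0},{"travel":[0,21,-77],"delta_rot":[0,0,0],"fingers":0},{"travel":[0,24,-90],"delta_rot":[0,0,0],"fingers":0},{"travel":[43,128,-72],"delta_rot":[0.209,0.209,-1.56],"fingers":0},{"travel":[43,128,-72],"delta_rot":[0.209,0.209,-1.56],"fingers":0},{"travel":[43,128,-72],"delta_rot":[0.209,0.209,-1.56],"fingers":0},{"travel":[43,128,-72],"delta_rot":[0.209,0.209,-1.56],"fingers":0},{"travel":[43,128,-72],"delta_rot":[0.209,0.209,-1.56],"fingers":0},{"travel":[43,128,-72],"delta_rot":[0.209,0.209,-1.56],"fingers":0},{"travel":[43,128,-72],"delta_rot":[0.209,0.209,-1.56],"fingers":0},{"travel":[43,128,-72],"delta_rot":[0.209,0.209,-1.56],"fingers":0},{"travel":[43,128,-72],"delta_rot":[0.209,0.209,-1.56],"fingers":0}]'
python3 -c "
from h import *
print(state()['qpos']);rel([.621,.0927,.235],[np.pi,0,-2.662])"
```

```text
time: 17.72
tool_pos: [0.5987, 0.0807, 0.262]
eef_rot: [3.07, 0.04, -3.113]
ft_force: [-0.3, -0.4, -0.5]
gripper_width: 0.0468
[-0.13396619  0.49877919 -0.00499666  1.57113304 -0.07524516  1.02536564
  1.50028364]
travel [-21.5   9.3  28.6] rot [ 0.061  0.055 -0.449]
```

```bash
python3 -m pendant '[{"travel":[-21,9,0],"delta_rot":[0.061,0.055,-0.449],"fingers":0},{"travel":[-21,9,0],"delta_rot":[0.061,0.055,-0.449],"fingers":0},{"travel":[-21,9,0],"delta_rot":[0.061,0.055,-0.449],"fingers":0},{"travel":[-21,9,0],"delta_rot":[0.061,0.055,-0.449],"fingers":0},{"travel":[-21,9,28],"delta_rot":[0.061,0.055,-0.449],"fingers":0},{"travel":[-21,9,28],"delta_rot":[0.061,0.055,-0.449],"fingers":0}]'
python3 -c "
from h import *
rel([.621,.0927,.183],[np.pi,0,-2.662])"
```

```text
time: 18.22
tool_pos: [0.6171, 0.0926, 0.2289]
eef_rot: [3.136, -0.011, -2.661]
ft_force: [-1.6, -0.6, -1.8]
gripper_width: 0.0469
travel [-4.  -1.9 45.8] rot [ 0.005 -0.011  0.001]
```

```bash
python3 -m pendant '[{"travel":[-4,-2,15],"delta_rot":[0,-0.01,0],"fingers":0},{"travel":[-4,-2,30],"delta_rot":[0,-0.01,0],"fingers":0},{"travel":[-4,-2,45],"delta_rot":[0,-0.01,0],"fingers":0},{"travel":[-4,-2,45],"delta_rot":[0,-0.01,0],"fingers":0},{"travel":[-4,-2,45],"delta_rot":[0,-0.01,0],"fingers":-1},{"travel":[-4,-2,45],"delta_rot":[0,-0.01,0],"fingers":-1},{"travel":[-4,-2,45],"delta_rot":[0,-0.01,0],"fingers":-1},{"travel":[-4,-2,45],"delta_rot":[0,-0.01,0],"fingers":-1},{"travel":[-4,-2,45],"delta_rot":[0,-0.01,0],"fingers":-1}]' 8
python3 - <<'E'
from h import *
s=state();R=Ro.from_euler('xyz',s['eef_rot'])
e=np.array([np.cos(.479),np.sin(.479),0]);z=np.array([0,0,1]);r=.138
a=lambda t:r*(-np.cos(t)*e+np.sin(t)*z)+.0035*(np.sin(t)*e+np.cos(t)*z)
for th in (1.65,1.5,1.35,1.2,1.05,.9,.75,.6,.45,.3,.15,0):
    print(th,np.round(1e3*R.inv().apply(a(th)-a(1.8))))
E
```

```text
time: 18.97
tool_pos: [0.6215, 0.0929, 0.1849]
eef_rot: [3.137, 0.0, -2.661]
ft_force: [-0.3, 0.5, 1.6]
gripper_width: 0.0239
1.65 [20.  0. -4.]
1.5 [41.  0. -4.]
1.35 [62.  0. -2.]
1.2 [82.  0.  4.]
1.05 [100.   0.  12.]
0.9 [118.   0.  23.]
0.75 [133.   0.  37.]
0.6 [147.  -0.  53.]
0.45 [158.  -0.  70.]
0.3 [166.  -0.  89.]
0.15 [171.  -0. 109.]
0 [173.  -0. 130.]
```

The tab is gripped again at 24 mm, so I'll run the arc in reverse.

```bash
python3 -m pendant '[{"travel":[20,0,-4],"delta_rot":[0,0,0],"fingers":-1},{"travel":[41,0,-4],"delta_rot":[0,0,0],"fingers":-1},{"travel":[62,0,-2],"delta_rot":[0,0,0],"fingers":-1},{"travel":[82,0,4],"delta_rot":[0,0,0],"fingers":-1},{"travel":[100,0,12],"delta_rot":[0,0,0],"fingers":-1},{"travel":[118,0,23],"delta_rot":[0,0,0],"fingers":-1},{"travel":[133,0,37],"delta_rot":[0,0,0],"fingers":-1},{"travel":[147,0,53],"delta_rot":[0,0,0],"fingers":-1},{"travel":[158,0,70],"delta_rot":[0,0,0],"fingers":-1},{"travel":[166,0,89],"delta_rot":[0,0,0],"fingers":-1},{"travel":[171,0,109],"delta_rot":[0,0,0],"fingers":-1},{"travel":[172,0,122],"delta_rot":[0,0,0],"fingers":-1}]'
python3 -c "
from h import *
rel([.4716,.0154,.0508],[np.pi,0,-2.662])"
```

```text
time: 19.97
tool_pos: [0.4679, 0.0135, 0.0621]
eef_rot: [3.136, -0.001, -2.661]
ft_force: [-0.7, -0.5, -0.4]
gripper_width: 0.0239
travel [-4.2 -0.  11.3] rot [ 0.005 -0.001  0.001]
```

```bash
python3 -m pendant '[{"travel":[-3,0,6],"delta_rot":[0,0,0],"fingers":-1},{"travel":[-4,0,12],"delta_rot":[0,0,0],"fingers":-1},{"travel":[-4,0,12],"delta_rot":[0,0,0],"fingers":-1},{"travel":[-4,0,12],"delta_rot":[0,0,0],"fingers":0.1},{"travel":[-4,0,12],"delta_rot":[0,0,0],"fingers":0.1},{"travel":[-4,0,12],"delta_rot":[0,0,0],"fingers":0.1},{"travel":[-4,0,12],"delta_rot":[0,0,0],"fingers":0.1},{"travel":[-4,0,-20],"delta_rot":[0,0,0],"fingers":0.1},{"travel":[-4,0,-60],"delta_rot":[0,0,0],"fingers":0.1},{"travel":[-4,0,-100],"delta_rot":[0,0,0],"fingers":0.1},{"travel":[-4,0,-120],"delta_rot":[0,0,0],"fingers":0.1},{"travel":[-4,0,-120],"delta_rot":[0,0,0],"fingers":0.1}]'
python3 - <<'E'
from h import *
s=state();x=np.load('tidy.npy');e=np.array([np.cos(x[2]),np.sin(x[2]),0]);f=np.array([-e[1],e[0],0]);c=np.r_[x[:2],0]
print(proj('wrist',[c-.096*e+[0,0,.053],c-.056*e+.1*f+[0,0,.06],c-.056*e-.1*f+[0,0,.06]]))
for n in ('side','wrist'): cv2.imwrite(f'pics/{n}8.png',read_camera(n)[:,:,::-1])
a=cv2.imread('pics/side8.png')[180:330,140:340];b=cv2.imread('pics/wrist8.png')
cv2.imwrite('pics/c8.png',np.hstack([cv2.resize(a,(400,300)),cv2.resize(b,(400,300))]))
E
```

```text
time: 20.97
tool_pos: [0.4753, 0.0152, 0.1871]
eef_rot: [3.141, 0.011, -2.661]
ft_force: [-0.1, 0.0, -0.3]
gripper_width: 0.0511
[[283.8634489  184.61192521]
 [389.03767383 227.50203604]
 [178.51987361 227.40700772]]
```

View pics/c8.png

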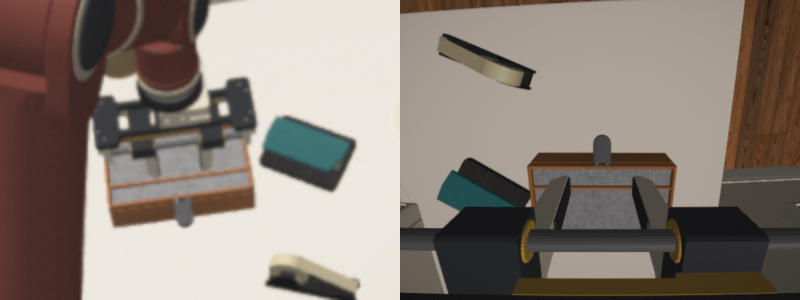

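The flap looks shut, with the tab in its starting place in both views. I'll confirm by comparing the tab patch with the starting side picture, then hand in.

```bash
python3 -m pendant '[{"travel":[0,0,-30],"delta_rot":[0,0,0],"fingers":0.1},{"travel":[0,0,-30],"delta_rot":[0,0,0],"fingers":0.1},{"travel":[0,0,-30],"delta_rot":[0,0,0],"fingers":0.1},{"travel":[0,0,-30],"delta_rot":[0,0,0],"fingers":0.1},{"travel":[0,0,-30],"delta_rot":[0,0,0],"fingers":0.1},{"travel":[0,0,-30],"delta_rot":[0,0,0],"fingers":0.1}]'
python3 - <<'E'
from h import *
a=cv2.imread('pics/side0.png',0);b=read_camera('side')[:,:,::-1].copy();b=cv2.cvtColor(b,cv2.COLOR_BGR2GRAY)
k=8
A=cv2.resize(a[262:302,212:272],None,fx=k,fy=k,interpolation=cv2.INTER_CUBIC);B=cv2.resize(b[258:306,208:276],None,fx=k,fy=k,interpolation=cv2.INTER_CUBIC)
m=cv2.matchTemplate(B,A,cv2.TM_CCOEFF_NORMED);_,v,_,p=cv2.minMaxLoc(m);print(v,np.array(p)/k-4)
e=np.array([np.cos(.479),np.sin(.479),0]);P=np.array([.4706-.012*e[0],.0144-.012*e[1],.05]);print(proj('side',[P,P+[0,0,.0045]]))
s=state();print(s['ft_force'],s['tool_pos'])
E
```

```text
time: 21.57
tool_pos: [0.4714, 0.0148, 0.2116]
eef_rot: [3.136, -0.001, -2.661]
ft_force: [0.4, 0.4, -1.2]
gripper_width: 0.0513
0.9980127215385437 [0. 0.]
[[233.19811302 293.13656489]
 [233.09185538 292.30117832]]
[-0.73650965  0.43695088  0.38004766] [0.47162153 0.01478358 0.21182753]
```

The tab matches its starting picture to within about 0.1 px, and 0.03 rad would show as about 0.8 px, so the flap is shut.

```bash
python3 -c "
from rig import *
print(close_job())"
```

```text
the job is handed in; nothing more can be done
None
```

The job is done and handed in at about 22 s of robot time; the hand-in gave no verdict.

**What I did:**
- I gripped the tab and laid the flap back onto its stop.
- I picked up the standing glue stick, tipped it onto its side on the worktop, and took a fresh grasp from above with the tool tilted 0.27 rad to clear the flap.
- I lowered the stick into its saddles until it touched the floor of the bay (9 N), let go and backed away.
- I gripped the tab again, ran the arc in reverse to shut the flap, and moved clear.

**Last checks:**
- **Stick in the saddles:** after release, the wrist picture showed it between all four cheeks, about 0.4 mm off across.
- **Along the saddles, the checks disagreed:** that same picture put it roughly 4 mm off, while the pose at release said under 1 mm. Both are inside the 9 mm limit, and the bay's end walls allow no more than about 5 mm.
- **Flap shut:** the tab matched its starting picture with zero shift (correlation 0.998). An opening of 0.03 rad would have shown as about 0.8 px.
- **Other items:** in the pictures the tape dispenser, hole punch, eraser and binder clip looked unmoved. I did not measure them, and did not check the pen pot separately.
- **Gripper:** it is about 0.21 m above the worktop and touching nothing.

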